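Stow the magnet that disturbs the compass

ROBOT

A 6-joint arm with a two-finger parallel gripper is mounted at the origin on the work surface. World frame = base frame: x ahead of the robot, y to its left, z up, the work surface at z = 0. Lengths are in m, angles in rad, forces in N, time in s.
With the tool pointing down it reaches from about 0.25 to 0.725 m from the base axis. Payload 4 kg.
Tool frame: the origin (TCP) lies at the very end of the fingers, on their centre line; the grasp point (between the pads) lies 19 mm behind it; z points along the fingers, y is the line along which they close (so a half turn about z gives the same grasp; the last joint's range is limited). The gripper opens to 85 mm and grips with 20 to 120 N. Pads are 22 mm wide; open, the fingers measure 114 mm over their backs; the gripper's body (76 mm by 85 mm) begins 54 mm behind the grasp point. The pads swing forward as they close: fully open they stand 13 mm farther back than shut.
Start: joints at [-1.308, 0.241, 0.005, 1.335, 0, 1.571], TCP at [0.13, -0.483, 0.231] pointing down, gripper open.
Joint ranges: [-2.72, 2.72], [-1.05, 1.87], [-1.09, 1.28], [-1.99, 2.15], [-1.42, 1.44], [-3.14, 3.14]. Speed limits (rad/s): [2.79, 2.79, 3.14, 3.14, 3.14, 3.14].

INTERFACE

Orientations are given as a unit quaternion [x, y, z, w].
In Python, from workcell import * gives the robot as it stands. The module is installed in compiled form; this text tells all that it offers.
- The arm moves only by the tool send_rows, never from a script. Its argument "steps" is text: rows parted by semicolons, each of 7 numbers parted by spaces: the opening, from -1 (shut) to 1 (fully open), then the shift along the world's x, y, z in m, then the turn, a rotation vector about the world's x, y, z in rad. A call has exactly 5 rows; each row shifts and turns the commanded pose from where the row before left it; what a row does not reach is not made up. A row lasts 1/12 s, in which the tool goes at most 41.7 mm and 7.16 degrees, less where a joint would pass 70% of its speed; a pose out of reach is approached as far as the arm can. A call is refused whole if a number of a shift passes 0.0417 or a number of a turn 0.125, either way. A call with a gripper value outside its range is refused whole. The fingers move at their own pace and stop on an object; the grip force is fixed at half the most. Time passes only in rows, so rows that do not move let the fingers close, or fill a call up. It gives the time, the measured TCP pose, the force, the opening and the grip force at its end, in the units of the state.
- get_obs(): the state, without advancing time (a new reading comes with each control period).
- camera(name): name is "side" or "top" or "wrist"; returns a dict with "frame" (400x640x3 uint8, red, green, blue), "range_z" (400x640 float32, m along the optical axis (not along the pixel's ray), 0 where there is no reading), "camera_matrix" (3x3 intrinsics, pixels), "extrinsics" (4x4, takes a point from world to camera coordinates); the wrist camera has in their place "T_tool_cam" (4x4, takes a point from camera to tool coordinates, whose origin is the TCP and whose axes are the flange's). Camera axes: x right, y down, z forward; pixel columns grow to the right and rows downward; lengths in m; the calibration is good to about 2 mm. A picture is of the moment at which its call begins: read the wrist's pose just before it.
- job_done(): hands the job in; it is judged then, once.
The state is a dict: "clock": time; "joint_pos": joint angles; "joint_vel": joint speeds; "tau": joint torques, N m; "eef_pos": TCP position; "tool_rot": TCP orientation; "ft_force": force on the tool from outside, world axes, zero at the start; "ft_torque": the same for the moment, N m; "grip_width": finger opening in m; "grasp_force": force on a finger pad.
Only numpy, scipy, OpenCV 4.12 (cv2) and the standard library are available. Lean on these libraries where they do the work, as an engineer would, in place of code of your own. Each camera call takes 0.05 s, during which the arm holds its last target. There are 200 camera calls.

TASK

One of the three bar magnets has been left right in front of the orange map compass and is pulling its needle. Set that magnet down gently in the open drawer under the calibration table, let go of it, then push the drawer fully shut. Leave the compass, the other two magnets and everything else where they lie.

Things in the scene. Friction and masses are not known exactly. Their poses are not given: they have to be found in the camera images.
- station: low fixed plywood calibration table, 270 deep (x) x 440 wide (y) x 82 mm high, grey rubber on top; origin at the centre of its underside, its front face (the drawer side, towards the robot) at x = -135 mm, +y is its left side seen from the robot. The things on it stand 82 mm above its origin.
- drawer (a joint): how far the shallow drawer is pulled out of the table towards the robot (the table's -x), in m: 0 = fully shut, about 0.11 to 0.135 at the start. Slides with about 2 N of friction.
- drawer_in (a point): centre of the drawer's inner floor, moves with the drawer (axes as the table's). Inside, the drawer is 232 mm (x, from -120 to +112 mm) x 374 mm (y), floor 16 mm above the bench, walls 8 mm thick reaching 36 mm above the floor. Only the part pulled out in front of the table (from x = -120 mm back to the table's front face) is open from above.
- drawer_front (a point): on the outer face of the drawer's front panel, centre of its top edge (59 mm above the bench), moves with the drawer. The panel is 12 mm thick, 436 mm wide and 52 mm high, its lower edge 7 mm above the bench; a turned wooden knob, 26 mm diameter, stands out 30 mm from its centre, knob axis 25 mm below this point.
- magnet_left: nickel-plated steel-coloured bar magnet, 70 x 14 x 12 mm (its x, y, z), with a thin dark line round its middle, 0.09 kg; origin at the centre of its underside; long axis = its x. One of three alike in a row along the front half of the table top, long axes roughly parallel to the drawer front: this is the left one (+y)
- magnet_middle: nickel-plated steel-coloured bar magnet, 70 x 14 x 12 mm (its x, y, z), with a thin dark line round its middle, 0.09 kg; origin at the centre of its underside; long axis = its x. One of three alike in a row along the front half of the table top, long axes roughly parallel to the drawer front: this is the middle one
- magnet_right: nickel-plated steel-coloured bar magnet, 70 x 14 x 12 mm (its x, y, z), with a thin dark line round its middle, 0.09 kg; origin at the centre of its underside; long axis = its x. One of three alike in a row along the front half of the table top, long axes roughly parallel to the drawer front: this is the right one (-y)
- compass: orange baseplate map compass, 76 x 50 mm plate 5 mm thick with a round black capsule 42 mm in diameter and 12 mm high overall; origin at the centre of its underside. It lies directly behind one of the three magnets, about 95 mm from centre to centre; the other two magnets are farther from it. It must not be moved.
- bezel: copper bezel ring, 54 mm outside, 42 mm inside, 7 mm high; origin at the centre of its underside. Lies behind another magnet; leave alone.
- level: round brass bull's-eye level, 44 mm diameter, 15 mm high; origin at the centre of its underside. Lies behind the remaining magnet; leave alone.
- rule: boxwood rule, 150 x 20 x 4 mm, lies on the bench to the left of the calibration table; origin at the centre of its underside; leave alone.
Not all that is in view belongs to the job. Leave any blue look-alike of the magnet_right alone. What is shaped like the magnet_left but red is not meant.

How it is judged:
On the way, in this order (a step that is already met when the one before it is completed fails the run):
1. the magnet in front of the compass lies in the drawer, let go, the drawer still open (((y of compass in the frame of station above 0.07 m and x of magnet_left in the frame of drawer_in between -0.12 and 0.115 m and y of magnet_left in the frame of drawer_in between -0.19 and 0.19 m and z of magnet_left in the frame of drawer_in between -0.006 and 0.022 m and linear speed of magnet_left below 0.02 m/s and contact force between magnet_left and the fingers below 0.05 N) or (y of compass in the frame of station between -0.07 and 0.07 m and x of magnet_middle in the frame of drawer_in between -0.12 and 0.115 m and y of magnet_middle in the frame of drawer_in between -0.19 and 0.19 m and z of magnet_middle in the frame of drawer_in between -0.006 and 0.022 m and linear speed of magnet_middle below 0.02 m/s and contact force between magnet_middle and the fingers below 0.05 N) or (y of compass in the frame of station below -0.07 m and x of magnet_right in the frame of drawer_in between -0.12 and 0.115 m and y of magnet_right in the frame of drawer_in between -0.19 and 0.19 m and z of magnet_right in the frame of drawer_in between -0.006 and 0.022 m and linear speed of magnet_right below 0.02 m/s and contact force between magnet_right and the fingers below 0.05 N)) and value of joint drawer above 0.05 m), for 0.1 s.
2. the drawer is fully shut (value of joint drawer below 0.005 m), for 0.2 s.
At the end, for the whole second after the job is handed in: The magnet that lay right in front of the compass is at rest, released, on the drawer's floor; the drawer is shut to within 5 mm; the other two magnets, the compass, the ring, the level and the rule are each within 10 mm of where they started (value of joint drawer below 0.005 m and ((y of compass in the frame of station above 0.07 m and x of magnet_left in the frame of drawer_in between -0.12 and 0.115 m and y of magnet_left in the frame of drawer_in between -0.19 and 0.19 m and z of magnet_left in the frame of drawer_in between -0.006 and 0.022 m and linear speed of magnet_left below 0.02 m/s and contact force between magnet_left and the fingers below 0.05 N and distance of each of magnet_middle, magnet_right from where it was at the start of the episode below 0.01 m) or (y of compass in the frame of station between -0.07 and 0.07 m and x of magnet_middle in the frame of drawer_in between -0.12 and 0.115 m and y of magnet_middle in the frame of drawer_in between -0.19 and 0.19 m and z of magnet_middle in the frame of drawer_in between -0.006 and 0.022 m and linear speed of magnet_middle below 0.02 m/s and contact force between magnet_middle and the fingers below 0.05 N and distance of each of magnet_left, magnet_right from where it was at the start of the episode below 0.01 m) or (y of compass in the frame of station below -0.07 m and x of magnet_right in the frame of drawer_in between -0.12 and 0.115 m and y of magnet_right in the frame of drawer_in between -0.19 and 0.19 m and z of magnet_right in the frame of drawer_in between -0.006 and 0.022 m and linear speed of magnet_right below 0.02 m/s and contact force between magnet_right and the fingers below 0.05 N and distance of each of magnet_left, magnet_middle from where it was at the start of the episode below 0.01 m)) and distance of each of compass, bezel, level, rule from where it was at the start of the episode below 0.01 m); the robot touches nothing.
It fails at once if the compass is pushed more than 10 mm (distance of compass from where it was at the start of the episode above 0.01 m).
It fails at once if the ring, the level or the rule is pushed more than 10 mm (distance of any of bezel, level, rule from where it was at the start of the episode above 0.01 m).
It fails at once if a magnet is dropped or thrown into the drawer (faster than 0.6 m/s near its floor) ((linear speed of magnet_left above 0.6 m/s and z of magnet_left in the frame of drawer_in below 0.04 m) or (linear speed of magnet_middle above 0.6 m/s and z of magnet_middle in the frame of drawer_in below 0.04 m) or (linear speed of magnet_right above 0.6 m/s and z of magnet_right in the frame of drawer_in below 0.04 m)).
It also fails if it takes over 48 s, if anything falls off the work surface, if the arm or the gripper's body presses on something with over 40 N, if the wrist force passes 120 N, or if a joint passes its speed limit or range.

## Working session

There is one attempt and no reset: what is moved stays moved. The work goes in short steps, Python scripts to look and compute and a tool call to move; the robot and the scene stay as the last step left them, time stands still between calls to the robot, and variables do not carry over. Pictures are saved under pics/ and viewed, at most 10 in all, crops included, and the job is handed in when it is done.

Besides the shell and the picture viewer there is one more tool, called after "Call:" as name(argument=value, ...) on one line, values as JSON. send_rows: Moves the arm, as the interface text tells. Its arguments: {"type":"object","properties":{"steps":{"type":"string"}},"required":["steps"]}

```bash
mkdir -p pics
python3 - <<'E'
from workcell import *
import cv2,numpy as np
o=get_obs();print({k:np.round(v,3) for k,v in o.items()})
for n in("top","side"):
    c=camera(n);np.savez(f"{n}.npz",**c);cv2.imwrite(f"pics/{n}0.png",c["frame"][:,:,::-1]);print(n,c["camera_matrix"],c["extrinsics"].round(4))
E
```

```text
{'clock': np.float64(0.0), 'joint_pos': array([-1.308,  0.241,  0.004,  1.335,  0.   ,  1.571]), 'joint_vel': array([-0.   , -0.001,  0.   , -0.   ,  0.   , -0.001]), 'tau': array([ 0.0000e+00, -3.7232e+01,  2.5241e+01,  1.7000e-02,  0.0000e+00,
        0.0000e+00]), 'eef_pos': array([ 0.13 , -0.482,  0.23 ]), 'tool_rot': array([ 0.991,  0.131, -0.   , -0.001]), 'ft_force': array([ 0.493, -0.066, -0.643]), 'ft_torque': array([-0.004, -0.02 , -0.005]), 'grasp_force': np.float64(0.0), 'grip_width': np.float64(0.086)}
top [[516.19396366   0.         322.10951261]
 [  0.         516.19396366 203.62168886]
 [  0.           0.           1.        ]] [[ 0.0109 -0.9999 -0.0061  0.054 ]
 [-0.9959 -0.0103 -0.0901  0.6371]
 [ 0.09    0.0071 -0.9959  1.1085]
 [ 0.      0.      0.      1.    ]]
side [[516.45809112   0.         310.57062381]
 [  0.         516.45809112 201.69164272]
 [  0.           0.           1.        ]] [[-0.8651 -0.5014  0.0081  0.5654]
 [-0.3279  0.5533 -0.7657  0.2278]
 [ 0.3795 -0.6651 -0.6431  0.9051]
 [ 0.      0.      0.      1.    ]]
```

View pics/top0.png

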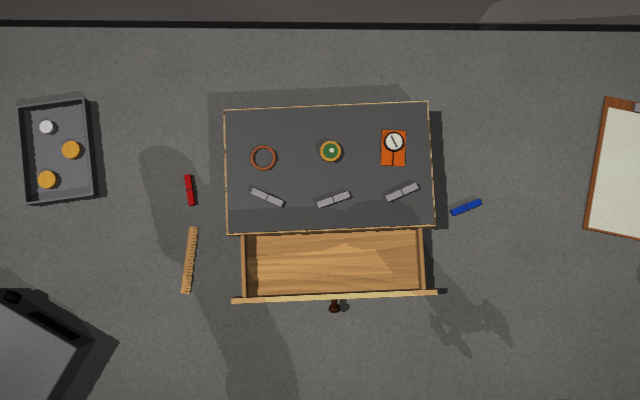

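View pics/side0.png

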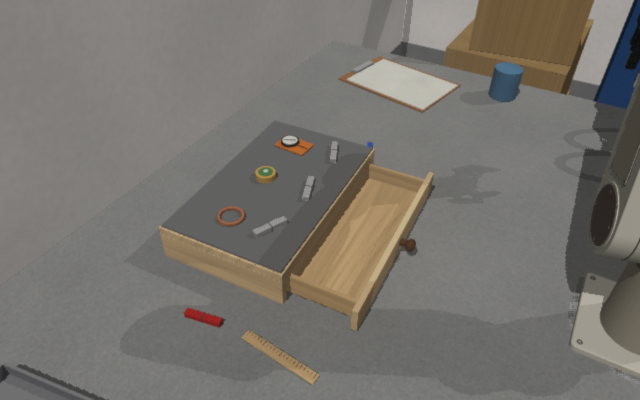

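The top view shows the compass at about (394,145), with the right magnet at (402,191) directly in front of it. The bezel (263,157) is behind the left magnet and the level (331,151) is behind the middle one. The drawer is open, with its front edge near row 297 and the knob at (334,307). The target is magnet_right; next I measure it.

```bash
cat > h.py <<'E'
import numpy as np,cv2
def ray(c,uv,z):
    K,T=c["camera_matrix"],c["extrinsics"];R,t=T[:3,:3],T[:3,3]
    d=R.T@np.linalg.solve(K,np.array([uv[0],uv[1],1.]));o=-R.T@t
    return o+d*(z-o[2])/d[2]
def rect(c,m,z):
    P=np.array([ray(c,(u,v),z)[:2] for v,u in np.argwhere(m)],np.float32)
    (a,s,_)=cv2.minAreaRect(P*1000);b=cv2.boxPoints((a,s,_))
    e=max([b[1]-b[0],b[2]-b[1]],key=np.linalg.norm)
    return np.array(a)/1000,np.array(s),np.degrees(np.arctan2(e[1],e[0]))%180
def biggest(m):
    n,l,s,_=cv2.connectedComponentsWithStats(m.astype(np.uint8));return l==1+s[1:,4].argmax()
E
python3 - <<'E'
from h import *
c=np.load("top.npz");s=np.load("side.npz")
def win(c,x0,x1,y0,y1,f):
    m=np.zeros(c["frame"].shape[:2],bool);F=c["frame"].astype(int);m[y0:y1,x0:x1]=f(F)[y0:y1,x0:x1]
    return biggest(cv2.morphologyEx(m.astype(np.uint8),cv2.MORPH_CLOSE,np.ones((5,5))))
g=lambda F:(F.min(2)>105)&(F.max(2)-F.min(2)<30)
for n,w in dict(left=(245,290,180,210),mid=(312,356,185,212),right=(380,425,176,206)).items(): print(n,*rect(c,win(c,*w,g),.094))
print("right side",*rect(s,win(s,322,345,138,165,g),.094))
org=lambda F:(F[:,:,0]>150)&(F[:,:,2]<60)
print("compass",*rect(c,win(c,375,412,122,172,org),.087))
for n,p,z in [("tFR",(435,226),.082),("tFL",(227,233),.082),("tBR",(428,101),.082),("tBL",(224,110),.082),("panelL",(232,301),.059),("panelR",(437,293),.059),("knob",(334,308),.034)]: print(n,ray(c,p,z).round(4))
# heights along depth
K,T=c["camera_matrix"],c["extrinsics"]
for u,v in [(402,191),(395,210),(330,265),(300,265),(380,260),(335,297),(334,307)]:
    z=c["range_z"][v,u];p=np.linalg.solve(K,[u*z,v*z,z]);print(u,v,(T[:3,:3].T@(p-T[:3,3])).round(4))
f=cv2.resize(c["frame"][170:315,215:450,::-1],None,fx=3.3,fy=3.3,interpolation=cv2.INTER_CUBIC);cv2.imwrite("pics/crop.png",f)
E
```

```text
left [0.64394733 0.17626352] [70.13939667 12.90693569] 66.63835
mid [0.64062177 0.03810115] [13.3395834  70.37394714] 110.31562
right [ 0.65758252 -0.10461714] [13.51920795 70.51967621] 114.560715
right side [ 0.65335559 -0.09951731] [13.64902115 83.72940063] 114.67521
compass [ 0.75191675 -0.08817883] [48.93130875 74.80761719] 177.44849
tFR [ 0.5872 -0.176   0.082 ]
tFL [0.568  0.2586 0.082 ]
tBR [ 0.8542 -0.1635  0.082 ]
tBL [0.8305 0.2723 0.082 ]
panelL [0.4254 0.2485 0.059 ]
panelR [ 0.447  -0.1839  0.059 ]
knob [0.4106 0.0326 0.034 ]
402 191 [ 0.6582 -0.1049  0.0989]
395 210 [ 0.6198 -0.0924  0.0835]
330 265 [0.5021 0.042  0.0191]
300 265 [0.5014 0.1079 0.02  ]
380 260 [ 0.5142 -0.0683  0.0148]
335 297 [0.4364 0.0312 0.0611]
334 307 [0.414  0.0328 0.0461]
```

View pics/crop.png

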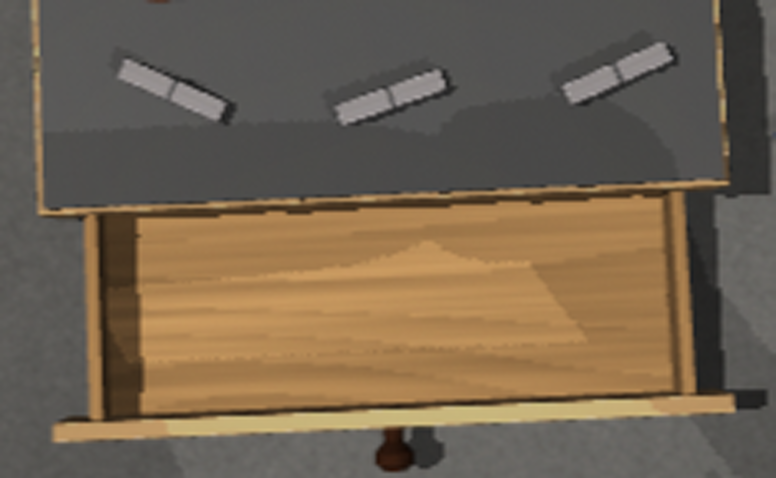

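Magnet_right lies at about (0.658, -0.105), long axis 115°. I move above it in 20 rows.

Call:
send_rows(steps="0 0.0264 0.0189 -0.004 0 0 0.087;0 0.0264 0.0189 -0.004 0 0 0.087;0 0.0264 0.0189 -0.004 0 0 0.087;0 0.0264 0.0189 -0.004 0 0 0.087;0 0.0264 0.0189 -0.004 0 0 0.087")

```text
clock: 0.52
eef_pos: [0.2626, -0.3871, 0.2107]
tool_rot: [0.939, 0.344, -0.0, -0.0]
ft_force: [-0.2, 0.5, 1.1]
grip_width: 0.043
grasp_force: 0.0
```

Call:
send_rows(steps="0 0.0264 0.0189 -0.004 0 0 0.087;0 0.0264 0.0189 -0.004 0 0 0.087;0 0.0264 0.0189 -0.004 0 0 0.087;0 0.0264 0.0189 -0.004 0 0 0.087;0 0.0264 0.0189 -0.004 0 0 0.087")

```text
clock: 0.93
eef_pos: [0.3947, -0.2925, 0.1908]
tool_rot: [0.843, 0.538, -0.0, -0.0]
ft_force: [0.9, -0.9, 0.0]
grip_width: 0.0427
grasp_force: 0.0
```

Call:
send_rows(steps="0 0.0264 0.0189 -0.004 0 0 0.087;0 0.0264 0.0189 -0.004 0 0 0.087;0 0.0264 0.0189 -0.004 0 0 0.087;0 0.0264 0.0189 -0.004 0 0 0.087;0 0.0264 0.0189 -0.004 0 0 0.087")

```text
clock: 1.35
eef_pos: [0.5266, -0.198, 0.1705]
tool_rot: [0.707, 0.708, -0.0, -0.001]
ft_force: [-0.4, -0.9, 0.9]
grip_width: 0.0432
grasp_force: 0.0
```

Call:
send_rows(steps="0 0.0264 0.0189 -0.004 0 0 0.087;0 0.0264 0.0189 -0.004 0 0 0.087;0 0.0264 0.0189 -0.004 0 0 0.087;0 0.0264 0.0189 -0.004 0 0 0.087;0 0.0264 0.0189 -0.004 0 0 0.087")

```text
clock: 1.77
eef_pos: [0.6586, -0.1036, 0.1503]
tool_rot: [0.537, 0.843, -0.0, -0.001]
ft_force: [0.6, -0.5, -0.5]
grip_width: 0.0428
grasp_force: 0.0
```

Call:
send_rows(steps="0 0 0 0 0 0 0;0 0 0 0 0 0 0;0 0 0 0 0 0 0;0 0 0 0 0 0 0;0 0 0 0 0 0 0")

```text
clock: 2.18
eef_pos: [0.6572, -0.1059, 0.1519]
tool_rot: [0.54, 0.842, -0.0, 0.0]
ft_force: [0.1, -0.1, 0.1]
grip_width: 0.043
grasp_force: 0.0
```

Run:
```python
from workcell import *
from h import *
from scipy.spatial.transform import Rotation as Ro
o=get_obs();c=camera("wrist");cv2.imwrite("pics/w1.png",c["frame"][:,:,::-1])
B=np.eye(4);B[:3,:3]=Ro.from_quat(o["tool_rot"]).as_matrix();B[:3,3]=o["eef_pos"]
c["extrinsics"]=np.linalg.inv(B@c["T_tool_cam"]);np.savez("w1.npz",**c)
print(o["eef_pos"],B[:3,:3].round(3),o["grip_width"],o["clock"])
F=c["frame"].astype(int);m=(F.min(2)>105)&(F.max(2)-F.min(2)<30)
m=cv2.morphologyEx(m.astype(np.uint8),cv2.MORPH_CLOSE,np.ones((9,9)))
n,l,s,ct=cv2.connectedComponentsWithStats(m)
for i in range(1,n):
    if s[i,4]>300: print(s[i],*rect(c,l==i,.094))
```

```text
[ 0.65715016 -0.10588094  0.15185874] [[-0.417  0.909  0.   ]
 [ 0.909  0.417 -0.   ]
 [-0.     0.    -1.   ]] 0.04300323430673148 2.1833
[     0      0    640    386 139544] [ 0.66897638 -0.08765753] [464.04031372 248.40867615] 19.08374
[438 351  47  49 927] [ 0.80139044 -0.18258206] [16.28961945 57.38591385] 153.21701
```

View pics/w1.png

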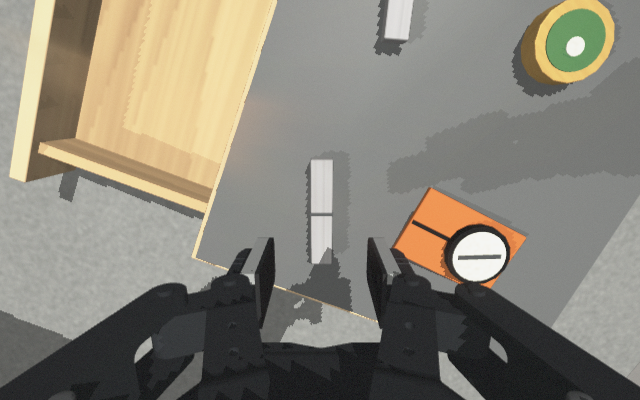

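The wrist view shows the magnet at cols 310–332, rows 159–264 (centre line at (321,213)), upright in the image and midway between the fingers. The compass at (460,240) is clear of the right finger.

Run:
```python
from h import *
c=np.load("w1.npz")
for p in [(321,213.5),(310,159),(332,159),(310,264),(332,264)]: print(ray(c,p,.094).round(4))
```

```text
[ 0.6573 -0.1059  0.094 ]
[ 0.6366 -0.077   0.094 ]
[ 0.6488 -0.0714  0.094 ]
[ 0.6653 -0.1411  0.094 ]
[ 0.6787 -0.135   0.094 ]
```

Call:
send_rows(steps="0 0 0 -0.02 0 0 0;0 0 0 -0.02 0 0 0;0 0 0 -0.015 0 0 0;0 0 0 -0.0085 0 0 0;0 0 0 -0.004 0 0 0")

```text
clock: 2.65
eef_pos: [0.6566, -0.1054, 0.0826]
tool_rot: [0.54, 0.842, -0.0, -0.001]
ft_force: [0.3, -0.3, -0.3]
grip_width: 0.043
grasp_force: 0.0
```

Call:
send_rows(steps="0 0 0 0 0 0 0;-0.4 0 0 0 0 0 0;-1 0 0 0 0 0 0;-1 0 0 0 0 0 0;-1 0 0 0 0 0 0")

```text
clock: 3.07
eef_pos: [0.6589, -0.105, 0.0855]
tool_rot: [0.539, 0.842, 0.001, 0.001]
ft_force: [-0.3, 0.3, 3.7]
grip_width: 0.0117
grasp_force: 62.0
```

Call:
send_rows(steps="-1 0 0 0 0 0 0;-1 0 0 0 0 0 0;-1 0 0 0 0 0 0;-1 0 0 0 0 0 0;-1 0 0 0 0 0 0")

```text
clock: 3.48
eef_pos: [0.6589, -0.105, 0.0856]
tool_rot: [0.539, 0.842, 0.001, 0.001]
ft_force: [-0.3, -0.5, 5.6]
grip_width: 0.0117
grasp_force: 62.2
```

Call:
send_rows(steps="-1 0 0 0.01 0 0 0;-1 0 0 0.015 0 0 0;-1 0 0 0.02 0 0 0;-1 0 0 0.02 0 0 0;-1 0 0 0.005 0 0 0")

```text
clock: 3.9
eef_pos: [0.6596, -0.105, 0.1577]
tool_rot: [0.539, 0.842, 0.001, 0.002]
ft_force: [0.4, -0.6, 0.7]
grip_width: 0.0115
grasp_force: 61.4
```

Run:
```python
from workcell import *
import cv2,numpy as np
o=get_obs();print(o["eef_pos"],o["grip_width"],o["grasp_force"],o["ft_force"])
w=camera("wrist")["frame"][100:400,170:470];s=camera("side")["frame"][60:260,240:440]
cv2.imwrite("pics/c2.png",np.hstack([cv2.resize(w,(400,400)),cv2.resize(s,(400,400))])[:,:,::-1])
```

```text
[ 0.659561   -0.1050052   0.15774269] 0.011476211766547065 61.39019966125488 [ 0.40651421 -0.63937916  0.69552892]
```

View pics/c2.png

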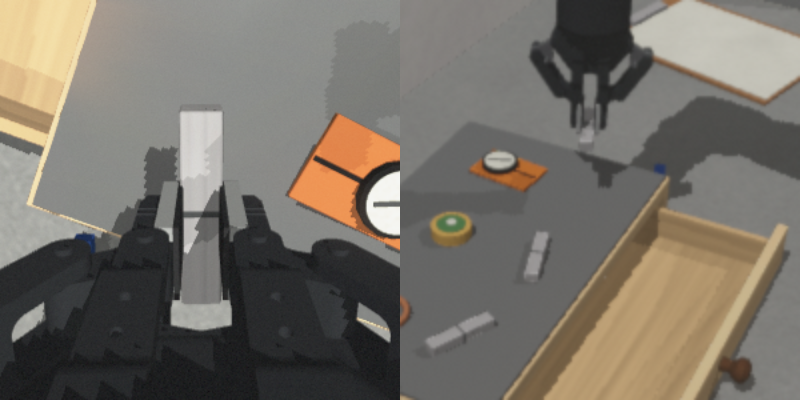

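The wrist crop shows the magnet gripped at its middle line, and the side crop shows it hanging clear of the table with the compass undisturbed. Next I carry it over the drawer and lower it slowly.

Call:
send_rows(steps="-1 -0.0285 0.009 0 0 0 -0.076;-1 -0.0285 0.009 0 0 0 -0.076;-1 -0.0285 0.009 0 0 0 -0.076;-1 -0.0285 0.009 0 0 0 -0.076;-1 -0.0285 0.009 0 0 0 -0.076")

```text
clock: 4.42
eef_pos: [0.5126, -0.0593, 0.1517]
tool_rot: [0.69, 0.724, -0.001, -0.001]
ft_force: [0.4, -0.5, 0.3]
grip_width: 0.0118
grasp_force: 61.4
```

Call:
send_rows(steps="-1 0 0 0 0 0 0;-1 0 0 -0.015 0 0 0;-1 0 0 -0.02 0 0 0;-1 0 0 -0.02 0 0 0;-1 0 0 -0.02 0 0 0")

```text
clock: 4.83
eef_pos: [0.5147, -0.0597, 0.077]
tool_rot: [0.688, 0.725, -0.0, -0.001]
ft_force: [0.2, -0.4, 0.1]
grip_width: 0.0119
grasp_force: 61.4
```

Call:
send_rows(steps="-1 0 0 -0.015 0 0 0;-1 0 0 -0.015 0 0 0;-1 0 0 -0.01 0 0 0;-1 0 0 -0.005 0 0 0;-1 0 0 0 0 0 0")

```text
clock: 5.25
eef_pos: [0.5141, -0.0597, 0.0321]
tool_rot: [0.688, 0.725, -0.001, -0.001]
ft_force: [0.2, 0.7, -1.0]
grip_width: 0.0117
grasp_force: 61.4
```

Call:
send_rows(steps="-1 0 0 -0.003 0 0 0;-1 0 0 -0.003 0 0 0;-1 0 0 -0.003 0 0 0;-1 0 0 -0.001 0 0 0;-1 0 0 0 0 0 0")

```text
clock: 5.67
eef_pos: [0.5154, -0.0598, 0.0239]
tool_rot: [0.688, 0.725, 0.0, 0.0]
ft_force: [0.1, 0.2, -1.3]
grip_width: 0.0116
grasp_force: 61.4
```

Call:
send_rows(steps="-1 0 0 -0.001 0 0 0;-1 0 0 -0.001 0 0 0;-1 0 0 -0.001 0 0 0;-1 0 0 0 0 0 0;-1 0 0 0 0 0 0")

```text
clock: 6.08
eef_pos: [0.5153, -0.0598, 0.0208]
tool_rot: [0.688, 0.725, -0.0, -0.0]
ft_force: [0.2, -0.4, -0.0]
grip_width: 0.012
grasp_force: 61.4
```

Call:
send_rows(steps="-1 0 0 -0.001 0 0 0;-1 0 0 -0.001 0 0 0;-1 0 0 0 0 0 0;-1 0 0 0 0 0 0;-1 0 0 0 0 0 0")

```text
clock: 6.5
eef_pos: [0.516, -0.0598, 0.0195]
tool_rot: [0.688, 0.725, 0.001, 0.001]
ft_force: [-1.0, 0.6, 5.6]
grip_width: 0.0117
grasp_force: 62.1
```

Contact with the floor (5.6 N, z 0.0195). I release slowly, then rise.

Call:
send_rows(steps="-0.6 0 0 0 0 0 0;-0.4 0 0 0 0 0 0;-0.2 0 0 0 0 0 0;-0.2 0 0 0 0 0 0;-0.2 0 0 0 0 0 0")

```text
clock: 6.92
eef_pos: [0.5151, -0.0598, 0.0185]
tool_rot: [0.689, 0.725, -0.0, -0.0]
ft_force: [0.5, 0.1, 0.1]
grip_width: 0.0339
grasp_force: 0.0
```

Call:
send_rows(steps="-0.2 0 0 0.015 0 0 0;-0.2 0 0 0.03 0 0 0;-0.2 0 0 0.035 0 0 0;-0.2 0 0 0.035 0 0 0;-0.2 0 0 0.025 0 0 0")

```text
clock: 7.33
eef_pos: [0.5162, -0.0599, 0.1618]
tool_rot: [0.688, 0.725, 0.001, 0.001]
ft_force: [1.1, -0.4, 0.3]
grip_width: 0.0342
grasp_force: 0.0
```

Run:
```python
from workcell import *
from h import *
c=camera("top");cv2.imwrite("pics/t3.png",c["frame"][:,:,::-1])
s=camera("side")["frame"];cv2.imwrite("pics/s3.png",s[90:390,130:530,::-1].repeat(2,0).repeat(2,1)[:600,:800])
```

```text
(no output)
```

View pics/s3.png

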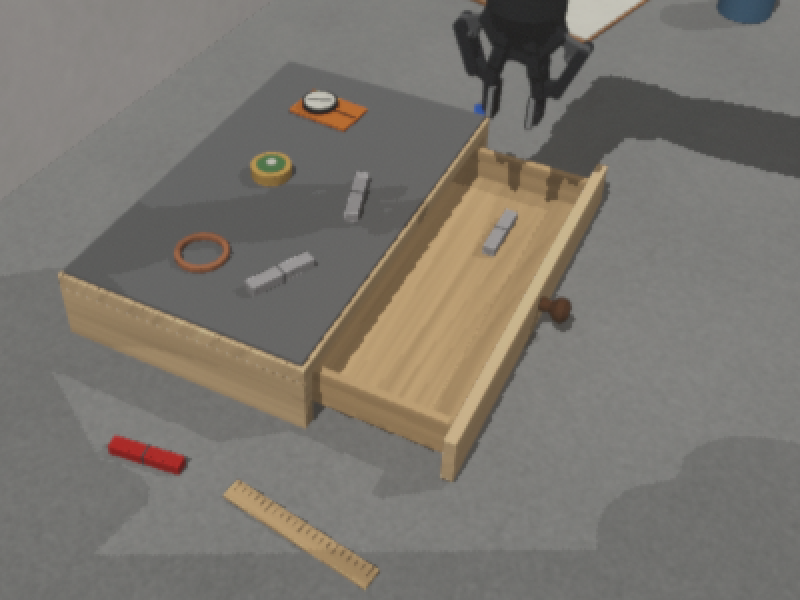

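The side view shows the magnet lying flat in the drawer at crop (500,232), released, with everything else in place. Now I go round in front of the panel, beside the knob, with the fingers shut.

Call:
send_rows(steps="-1 -0.0272 0.009 0 0 0 0;-1 -0.0272 0.009 0 0 0 0;-1 -0.0272 0.009 0 0 0 0;-1 -0.0272 0.009 0 0 0 0;-1 -0.0272 0.009 0 0 0 0")

```text
clock: 7.85
eef_pos: [0.3773, -0.0145, 0.1576]
tool_rot: [0.689, 0.725, -0.001, -0.001]
ft_force: [-0.2, 0.4, 0.5]
grip_width: 0.0002
grasp_force: 0.0
```

Call:
send_rows(steps="-1 0 0 0 0 0 0;-1 0 0 -0.03 0 0 0;-1 0 0 -0.035 0 0 0;-1 0 0 -0.035 0 0 0;-1 0 0 -0.025 0 0 0")

```text
clock: 8.27
eef_pos: [0.378, -0.0149, 0.0312]
tool_rot: [0.688, 0.725, -0.001, -0.001]
ft_force: [0.6, 0.1, -0.5]
grip_width: -0.0003
grasp_force: 0.0
```

Call:
send_rows(steps="-1 0.01 0 0 0 0 0;-1 0.01 0 0 0 0 0;-1 0.008 0 0 0 0 0;-1 0.008 0 0 0 0 0;-1 0.008 0 0 0 0 0")

```text
clock: 8.68
eef_pos: [0.4258, -0.0148, 0.0353]
tool_rot: [0.688, 0.725, 0.001, 0.001]
ft_force: [-1.9, 0.8, 2.2]
grip_width: -0.0001
grasp_force: 1.2
```

Call:
send_rows(steps="-1 0.008 0 0 0 0 0;-1 0.008 0 0 0 0 0;-1 0.008 0 0 0 0 0;-1 0.008 0 0 0 0 0;-1 0.008 0 0 0 0 0")

```text
clock: 9.1
eef_pos: [0.464, -0.0147, 0.0338]
tool_rot: [0.688, 0.725, 0.0, -0.0]
ft_force: [-1.4, 1.6, -0.1]
grip_width: 0.0004
grasp_force: 0.9
```

Call:
send_rows(steps="-1 0.008 0 0 0 0 0;-1 0.008 0 0 0 0 0;-1 0.008 0 0 0 0 0;-1 0.008 0 0 0 0 0;-1 0.008 0 0 0 0 0")

```text
clock: 9.52
eef_pos: [0.504, -0.0148, 0.0336]
tool_rot: [0.688, 0.725, -0.0, -0.0]
ft_force: [-2.3, 2.1, -0.4]
grip_width: 0.0002
grasp_force: 0.9
```

Call:
send_rows(steps="-1 0.008 0 0 0 0 0;-1 0.006 0 0 0 0 0;-1 0.006 0 0 0 0 0;-1 0.004 0 0 0 0 0;-1 0.004 0 0 0 0 0")

```text
clock: 9.93
eef_pos: [0.5318, -0.0149, 0.0338]
tool_rot: [0.688, 0.725, -0.0, -0.0]
ft_force: [-1.5, 1.6, 0.2]
grip_width: 0.0
grasp_force: 0.9
```

Call:
send_rows(steps="-1 0.004 0 0 0 0 0;-1 0.004 0 0 0 0 0;-1 0.003 0 0 0 0 0;-1 0.003 0 0 0 0 0;-1 0.002 0 0 0 0 0")

```text
clock: 10.35
eef_pos: [0.5478, -0.0148, 0.0338]
tool_rot: [0.688, 0.725, 0.0, 0.0]
ft_force: [-1.8, 1.2, 1.3]
grip_width: 0.0003
grasp_force: 0.8
```

Call:
send_rows(steps="-1 0.002 0 0 0 0 0;-1 0.002 0 0 0 0 0;-1 0.001 0 0 0 0 0;-1 0.001 0 0 0 0 0;-1 0 0 0 0 0 0")

```text
clock: 10.77
eef_pos: [0.5507, -0.0149, 0.0337]
tool_rot: [0.689, 0.725, -0.002, -0.002]
ft_force: [-9.0, 1.5, 6.1]
grip_width: 0.0
grasp_force: 0.5
```

Call:
send_rows(steps="-1 0.001 0 0 0 0 0;-1 0.001 0 0 0 0 0;-1 0.001 0 0 0 0 0;-1 0 0 0 0 0 0;-1 0 0 0 0 0 0")

```text
clock: 11.18
eef_pos: [0.5506, -0.0149, 0.0337]
tool_rot: [0.689, 0.725, -0.004, -0.004]
ft_force: [-16.6, 1.3, 11.5]
grip_width: -0.0002
grasp_force: 0.7
```

Call:
send_rows(steps="-1 -0.005 0 0 0 0 0;-1 -0.02 0 0 0 0 0;-1 -0.03 0 0 0 0 0;-1 -0.04 0 0 0 0 0;-1 -0.04 0 0.02 0 0 0")

```text
clock: 11.6
eef_pos: [0.4212, -0.0151, 0.0503]
tool_rot: [0.689, 0.725, -0.002, -0.001]
ft_force: [-0.6, 0.1, 0.3]
grip_width: -0.0003
grasp_force: 0.0
```

Call:
send_rows(steps="-1 -0.01 0 0.04 0 0 0;-1 0 0 0.04 0 0 0;-1 0 0 0.02 0 0 0;-1 0 0 0 0 0 0;-1 0 0 0 0 0 0")

```text
clock: 12.02
eef_pos: [0.4163, -0.0152, 0.1543]
tool_rot: [0.689, 0.725, 0.002, 0.003]
ft_force: [-0.6, 0.2, -0.9]
grip_width: 0.0001
grasp_force: 0.0
```

Run:
```python
from workcell import *
from h import *
c=camera("top");cv2.imwrite("pics/t4.png",c["frame"][:,:,::-1])
d=cv2.absdiff(c["frame"],np.load("top.npz")["frame"]).max(2)
for n,(x0,x1,y0,y1) in dict(left=(245,290,180,210),mid=(312,356,185,212),bez=(246,280,140,175),lev=(316,346,136,166),comp=(375,412,122,172),rule=(175,205,222,298)).items(): print(n,(d[y0:y1,x0:x1]>60).sum())
o=get_obs();print(o["eef_pos"],o["ft_force"],o["clock"])
```

```text
left 0
mid 0
bez 0
lev 0
comp 0
rule 0
[ 0.4149054  -0.01506536  0.15281948] [-0.21426812  0.47351546 -0.69449784] 12.0667
```

View pics/t4.png

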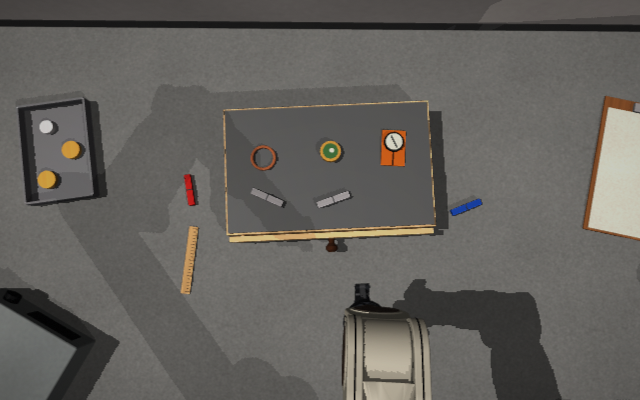

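The top view shows the drawer panel flush against the table (rows 232–241), and the other objects at the same pixels as at the start. The drawer hit a hard stop under 16 N, so it is shut. The arm is clear, so I hand in.

```bash
python3 -c "
from workcell import *
print(job_done())"
```

```text
the job is handed in; nothing more can be done
None
```

I set the right-hand magnet, the one in front of the compass, gently in the drawer, let go of it, pushed the drawer against its stop and handed the job in; in the top view nothing else had moved, but no verdict came back.

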